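Clamp the shepherd in the spring holder for painting

ROBOT

A 6-joint arm with a two-finger parallel gripper is mounted at the origin on the work surface. World frame = base frame: x ahead of the robot, y to its left, z up, the work surface at z = 0. Lengths are in m, angles in rad, forces in N, time in s.
With the tool pointing down it reaches from about 0.15 to 0.775 m from the base axis. Payload 6.1 kg.
Tool frame: the origin (TCP) lies on the centre line of the jaws, within the pads' length; the fingertips stand 25 mm ahead of it and the grasp point (between the pads) lies 6 mm ahead of it (arm.nose_length is the distance from the TCP to the fingertips, in m); z points along the fingers, y is the line along which they close (so a half turn about z gives the same grasp; the last joint's range is limited). The gripper opens to 85 mm and grips with 20 to 120 N. Pads are 22 mm wide; open, the fingers measure 114 mm over their backs; the gripper's body (76 mm by 85 mm) begins 54 mm behind the grasp point. The pads swing forward as they close: fully open they stand 13 mm farther back than shut.
Start: joints at [-1.242, 0.126, -0.04, 1.405, 0, 1.571], TCP at [0.17, -0.497, 0.22] pointing down, gripper open.
Joint ranges: [-2.72, 2.72], [-0.95, 1.95], [-1.27, 1.35], [-1.78, 2.02], [-1.46, 1.47], [-3.14, 3.14]. Speed limits (rad/s): [2.39, 2.39, 3.01, 3.14, 3.14, 3.14].

INTERFACE

Orientations are given as a unit quaternion [x, y, z, w].
In Python, from bench import read_state, get_image, arm gives the robot as it stands. The module is installed in compiled form; this text tells all that it offers.
- The arm moves only by the shell command python3 -m inch 'ROWS' [FORCE]. ROWS is JSON, a list of rows, each an object with "grip": the finger opening in m, from 0 to 0.0854; "dp": the shift along the world's x, y, z in m, a list of three; "dr": the turn, a rotation vector about the world's x, y, z in rad, a list of three. In form: [{"grip": grip, "dp": [tx, ty, tz], "dr": [ax, ay, az]}, ...]. A call has 1 to 5 rows; each row is the pose to reach, as a shift and turn from the pose commanded when the call began; what a row does not reach only later rows make up. A row lasts 1/10 s, in which the tool goes at most 50 mm and 8.59 degrees, less where a joint would pass 70% of its speed; a pose out of reach is approached as far as the arm can. A call with a gripper value outside its range is refused whole. The fingers move at their own pace and stop on an object; FORCE is the grip in N (left out, the last holds). Time passes only in rows, so rows that repeat a pose let the fingers close. It gives the time, the measured TCP pose, the force, the opening and the grip force at its end, in the units of the state.
- read_state(): the state, without advancing time (a new reading comes with each control period).
- get_image(name): name is "scene" or "top" or "wrist"; returns a dict with "img" (480x640x3 uint8, red, green, blue), "range_z" (480x640 float32, m along the optical axis (not along the pixel's ray), 0 where there is no reading), "K" (3x3 intrinsics, pixels), "R" (3x3) and "t" (3): a world point X has camera coordinates R X + t. Camera axes: x right, y down, z forward; pixel columns grow to the right and rows downward; lengths in m; the calibration is good to about 2 mm. A picture is of the moment at which its call begins.
- arm.hand_in(): hands the job in; it is judged then, once.
The state is a dict: "time_s": time; "joint_pos": joint angles; "qd": joint speeds; "effort": joint torques, N m; "position": TCP position; "ee_rot": TCP orientation; "force": force on the tool from outside, world axes, zero at the start; "ft_torque": the same for the moment, N m; "grip_width": finger opening in m; "gripper_force": force on a finger pad.
Only numpy, scipy, OpenCV 4.12 (cv2) and the standard library are available. Lean on these libraries where they do the work, as an engineer would, in place of code of your own. Each camera call takes 0.05 s, during which the arm holds its last target. There are 200 camera calls.

TASK

The turned wooden shepherd, the figure with the flat-brimmed hat and the round foot, is next to be painted. Set it upright, foot first, into the flared mouth of the square spring holder and push it down against the spring until the two catches snap over its foot, then let go so that it stays down. Leave the king, the similar figure with the pointed hat and square foot, standing where it is.

Things in the scene. Friction and masses are not known exactly. Their poses are not given: they have to be found in the camera images.
- shepherd_mid (a point): Shepherd: loose pale-wood figure, 90 g, 95 mm tall; point on its axis 47.5 mm above its underside, z up. Round foot 52 mm wide, 10 mm thick; plain round body 28 mm wide from 10 to 70 mm up (grip it about 66 mm up, so the fingers stay above the holder's rim); hat brim 36 mm wide at 85 to 88 mm. Any yaw will do in the holder.
- king_mid (a point): King: loose figure of the same pale wood; point on its axis 47.5 mm above its underside, z up. Same body as the shepherd, but a square foot, 60 x 60 x 10 mm, and a pointed hat; 108 mm tall. Stands near the shepherd, on either side of it. To be left alone.
- holder_mouth (a point): Centre of the mouth, at rim level 90 mm over the table, z up, of the fixed brown square wooden column (81 mm wide). Mouth 81 mm wide, narrowing in 12 mm to a 57 mm square bore; sprung plate 21 mm below the rim. Two steel catches, sloped above, flat undersides 31 mm below the rim, give way to the foot and snap over it (41 mm gap for the body); the latched figure's underside is 41 mm below the rim.
- holder_plate (a joint): Downward travel (m) of the sprung plate in the holder: 0 unloaded, about 0.020 with the foot held under the catches, 0.030 at the stop. Spring: 4 N at 0, 400 N/m, 12 N at 0.020; the catches add a few N. Push to 0.023 to 0.026 to latch; an unlatched plate springs back up.

How it is judged:
By the outcome, as a careful person would: the job done as asked, in the order asked, and still so for the second after the job is handed in, with the robot touching nothing.
It also fails if it takes over 42 s, if anything falls off the work surface, if the arm or the gripper's body presses on something with over 40 N, if the wrist force passes 120 N, or if a joint passes its speed limit or range.

## Working session

There is one attempt and no reset: what is moved stays moved. The work goes in short steps, Python scripts to look and compute and a shell command to move; the robot and the scene stay as the last step left them, time stands still between calls to the robot, and variables do not carry over. Pictures are saved under pics/ and viewed, at most 10 in all, crops included, and the job is handed in when it is done.

```bash
mkdir -p pics; cat > h.py <<'E'
import numpy as np, cv2
from bench import read_state, get_image, arm
def world(im):
    z=im["range_z"]; K=im["K"]; v,u=np.mgrid[:480,:640]
    c=np.stack([(u-K[0,2])/K[0,0]*z,(v-K[1,2])/K[1,1]*z,z],-1)
    return (c-im["t"])@im["R"], z>0
def save(im,n): cv2.imwrite(n,im["img"][:,:,::-1])
E
python3 - <<'E'
from h import *
for n in("top","scene"):
    im=get_image(n); save(im,f"pics/{n}0.png"); np.savez(f"{n}0.npz",**im)
    W,ok=world(im); print(n,(-im["R"].T@im["t"]).round(3),ok.mean())
    m=(ok&(W[...,2]>.03)&(W[...,2]<.2)).astype(np.uint8)
    k,l,s,c=cv2.connectedComponentsWithStats(m)
    for i in range(1,k):
        if s[i,4]>60:
            P=W[l==i]; print(s[i],P.min(0).round(3),P.max(0).round(3),np.median(P,0).round(3))
s=read_state();print(s["time_s"],s["position"],s["ee_rot"],s["force"])
E
```

```text
top [ 0.471 -0.009  0.93 ] 0.9960123697916666
[  492    35   148   307 16871] [ 0.371 -0.653  0.03 ] [ 0.927 -0.379  0.079] [ 0.777 -0.572  0.042]
[ 206   53  102   75 2661] [ 0.76 -0.03  0.03] [0.884 0.144 0.099] [0.836 0.059 0.081]
[ 405   96   75   52 1749] [ 0.71 -0.32  0.03] [ 0.807 -0.207  0.122] [ 0.756 -0.259  0.087]
[  17  128   52  149 3489] [0.502 0.393 0.03 ] [0.764 0.485 0.064] [0.673 0.429 0.045]
[338 157  20  41 483] [ 0.632 -0.119  0.038] [ 0.707 -0.081  0.073] [ 0.672 -0.101  0.053]
[265 158  33  26 440] [ 0.663 -0.011  0.031] [0.706 0.047 0.058] [0.683 0.019 0.044]
[ 130  192   62   58 2967] [0.545 0.176 0.03 ] [0.641 0.269 0.094] [0.594 0.223 0.079]
[441 226  29  21 459] [ 0.541 -0.302  0.03 ] [ 0.576 -0.267  0.098] [ 0.558 -0.279  0.088]
[308 263  17  16 212] [ 0.491 -0.055  0.032] [ 0.517 -0.028  0.108] [ 0.503 -0.041  0.083]
[247 470  55  10 390] [ 0.179 -0.011  0.082] [0.195 0.073 0.16 ] [0.191 0.022 0.134]
scene [0.877 0.182 0.751] 0.9960709635416667
[ 434   11   95  122 5388] [-0.007 -0.071  0.03 ] [0.194 0.123 0.2  ] [0.173 0.053 0.164]
[    0    31   176   
[... 430 characters left out ...]
 [ 0.764 -0.25   0.087]
[  0 276  10  19  91] [ 0.827 -0.459  0.03 ] [ 0.848 -0.447  0.059] [ 0.835 -0.45   0.036]
[216 283  43  48 761] [ 0.633 -0.118  0.031] [ 0.709 -0.08   0.073] [ 0.674 -0.098  0.052]
[ 414  326   91   94 4787] [0.545 0.177 0.03 ] [0.641 0.271 0.094] [0.596 0.226 0.078]
[275 350  45  19 677] [ 0.662 -0.01   0.03 ] [0.706 0.048 0.055] [0.687 0.023 0.044]
[ 582  391   27   89 1841] [0.502 0.396 0.03 ] [0.625 0.441 0.045] [0.566 0.418 0.04 ]
[ 190  405  145   75 3073] [ 0.76  -0.029  0.03 ] [0.884 0.146 0.099] [0.808 0.024 0.083]
0.1 [ 0.1694105  -0.49653326  0.21900411] [ 9.86515502e-01  1.63666299e-01 -1.14968903e-04 -7.02298193e-04] [ 0.47053542  0.50451428 -0.1653883 ]
```

View pics/scene0.png

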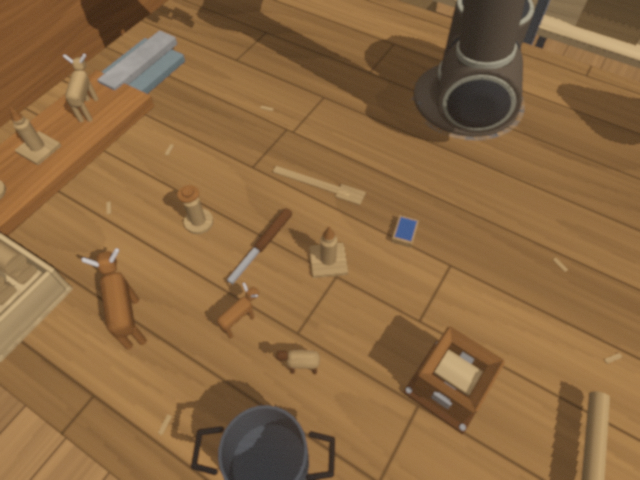

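View pics/top0.png

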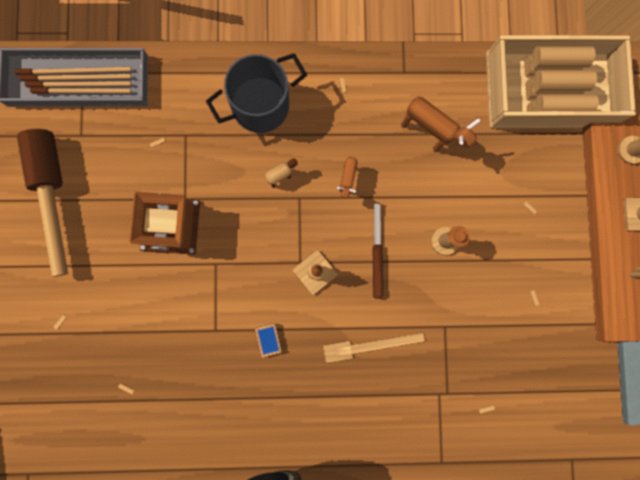

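```bash
python3 - <<'E'
from h import *
for n in("top","scene"):
    im=dict(np.load(n+"0.npz")); W,ok=world(im); X,Y,Z=W[...,0],W[...,1],W[...,2]
    a=(abs(X-.558)<.045)&(abs(Y+.283)<.045)
    for lo,hi in((.005,.015),(.08,.095),(.083,.11)):
        P=W[a&(Z>lo)&(Z<hi)]; print(n,lo,len(P),cv2.minEnclosingCircle(P[:,:2].astype(np.float32)),P[:,2].max())
    a=(abs(X-.594)<.07)&(abs(Y-.223)<.07)
    P=W[a&(Z>.084)&(Z<.095)]; print(n,"hold",len(P),cv2.minAreaRect(P[:,:2].astype(np.float32)),np.median(P[:,2]))
    P=W[a&(Z>.064)&(Z<.072)]; print("plate",len(P),P.mean(0))
    print("table",np.median(Z[abs(Z)<.01]))
E
```

```text
top 0.005 331 ((0.558613657951355, -0.2838801145553589), 0.0260864719748497) 0.014743323054564893
top 0.08 311 ((0.5588704943656921, -0.28447607159614563), 0.01853286847472191) 0.09499472528444526
top 0.083 353 ((0.5588704943656921, -0.28447607159614563), 0.01853286847472191) 0.09788866741382725
top hold 1069 ((0.5937556028366089, 0.22285370528697968), (0.0891488566994667, 0.08831483870744705), 85.60437774658203) 0.08771040214931357
plate 917 [0.59204698 0.22238576 0.06863897]
table 1.3074581376129605e-05
scene 0.005 350 ((0.5595882534980774, -0.28372201323509216), 0.02725164033472538) 0.014485541872342807
scene 0.08 280 ((0.5592290163040161, -0.2829878032207489), 0.019571278244256973) 0.09495474148648311
scene 0.083 313 ((0.5592290163040161, -0.2829878032207489), 0.019571278244256973) 0.09852892100099701
scene hold 1562 ((0.592628538608551, 0.22389507293701172), (0.08813954889774323, 0.08945716917514801), 85.43531036376953) 0.0874067623534932
plate 1496 [0.59711773 0.22406549 0.06833858]
table -0.00013640324103391445
```

```bash
python3 -m inch '[{"grip":0.085,"dp":[0.195,0.106,0],"dr":[0,0,0]},{"grip":0.085,"dp":[0.195,0.106,0],"dr":[0,0,0]},{"grip":0.085,"dp":[0.39,0.2125,0],"dr":[0,0,0]},{"grip":0.085,"dp":[0.39,0.2125,0],"dr":[0,0,0]},{"grip":0.085,"dp":[0.39,0.2125,0],"dr":[0,0,0]}]' 60
python3 -m inch '[{"grip":0.085,"dp":[0.145,0.079,0],"dr":[0,0,0]},{"grip":0.085,"dp":[0.145,0.079,0],"dr":[0,0,0]},{"grip":0.085,"dp":[0.145,0.079,0],"dr":[0,0,0]},{"grip":0.085,"dp":[0.145,0.079,0],"dr":[0,0,0]}]'
```

```text
time_s: 0.6
position: [0.3904, -0.376, 0.2194]
ee_rot: [0.987, 0.164, -0.0, -0.0]
force: [0.7, -1.1, -0.2]
grip_width: 0.0846
gripper_force: 0.0
time_s: 1.0
position: [0.5373, -0.2956, 0.2183]
ee_rot: [0.986, 0.166, -0.0, -0.001]
force: [0.3, -0.9, -0.5]
grip_width: 0.0853
gripper_force: 0.0
```

```bash
python3 -m inch '[{"grip":0.085,"dp":[0.022,0.012,0],"dr":[0,0,0]},{"grip":0.085,"dp":[0.022,0.012,0],"dr":[0,0,0]}]'; python3 - <<'E'
from h import *
im=get_image("wrist"); save(im,"pics/w1.png"); s=read_state(); print(s["position"])
W,ok=world(im); X,Y,Z=W[...,0],W[...,1],W[...,2]; a=ok&(abs(X-.558)<.045)&(abs(Y+.283)<.045)
for lo,hi in((.005,.015),(.083,.11)):
    P=W[a&(Z>lo)&(Z<hi)]; print(lo,len(P),cv2.minEnclosingCircle(P[:,:2].astype(np.float32)) if len(P) else 0)
E
```

```text
time_s: 1.2
position: [0.5576, -0.285, 0.2185]
ee_rot: [0.986, 0.165, -0.0, -0.001]
force: [-0.0, -0.1, 0.3]
grip_width: 0.085
gripper_force: 0.0
[ 0.55640645 -0.28576912  0.21877436]
0.005 981 ((0.5563180446624756, -0.28352174162864685), 0.02597474306821823)
0.083 1630 ((0.5564460158348083, -0.2837236821651459), 0.018139205873012543)
```

View pics/w1.png

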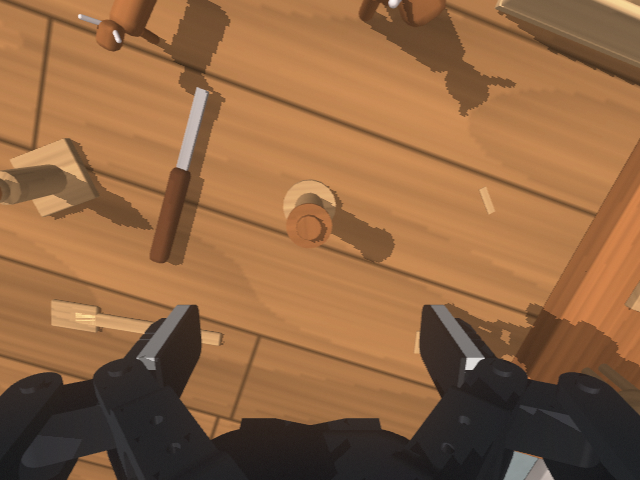

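```bash
python3 -m inch '[{"grip":0.085,"dp":[0.001,0.0015,-0.05],"dr":[0,0,0]},{"grip":0.085,"dp":[0.001,0.0015,-0.1],"dr":[0,0,0]},{"grip":0.085,"dp":[0.001,0.0015,-0.13],"dr":[0,0,0]},{"grip":0.085,"dp":[0.001,0.0015,-0.147],"dr":[0,0,0]},{"grip":0.085,"dp":[0.001,0.0015,-0.147],"dr":[0,0,0]}]'
python3 -m inch '[{"grip":0.02,"dp":[0,0,0],"dr":[0,0,0]},{"grip":0.02,"dp":[0,0,0],"dr":[0,0,0]},{"grip":0.02,"dp":[0,0,0],"dr":[0,0,0]},{"grip":0.02,"dp":[0,0,0],"dr":[0,0,0]},{"grip":0.02,"dp":[0,0,0],"dr":[0,0,0]}]' 80
```

```text
time_s: 1.75
position: [0.5539, -0.2847, 0.0696]
ee_rot: [0.987, 0.163, -0.003, -0.002]
force: [-0.2, -0.4, 0.1]
grip_width: 0.0851
gripper_force: 0.0
time_s: 2.25
position: [0.5595, -0.2867, 0.0773]
ee_rot: [0.987, 0.164, 0.003, 0.003]
force: [-2.5, -1.4, 13.9]
grip_width: 0.0232
gripper_force: 88.0
```

```bash
python3 - <<'E'
from h import *
s=read_state(); print(s["position"],s["ee_rot"],s["force"],s["grip_width"])
im=get_image("scene"); cv2.imwrite("pics/s2.png",cv2.resize(im["img"][130:280,110:310,::-1],None,fx=4,fy=4))
im=get_image("wrist"); save(im,"pics/w2.png")
s=read_state(); print(s["position"],s["ee_rot"],s["force"],s["grip_width"])
E
```

```text
[ 0.55953103 -0.28667303  0.07726605] [0.98652151 0.16357617 0.00288969 0.00312934] [-2.473197   -1.43918805 13.89958871] 0.023216124191044747
[ 0.55942259 -0.28677857  0.0772606 ] [0.98653121 0.16351699 0.00279314 0.00325185] [-0.74768799 -1.77150822 14.26573139] 0.022894373700246686
```

View pics/s2.png

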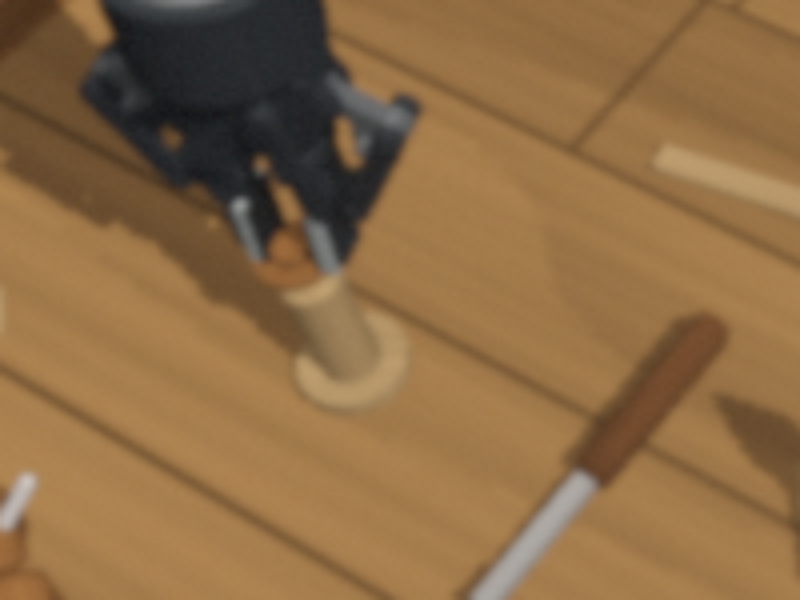

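View pics/w2.png

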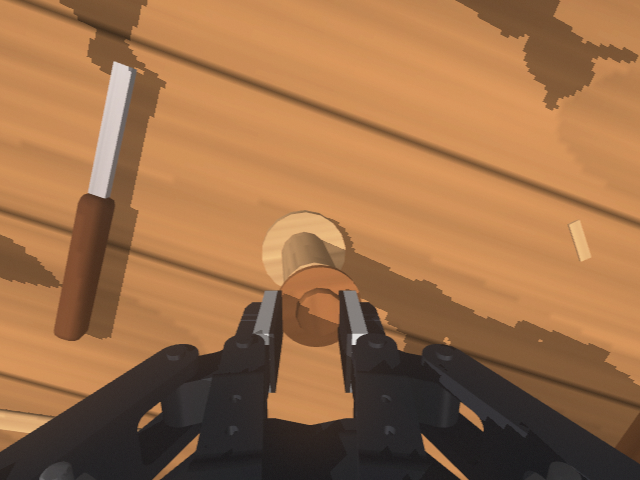

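```bash
python3 - <<'E'
from h import *
im=get_image("scene"); W,ok=world(im); g=im["img"].astype(int); sp=g.max(2)-g.min(2)
for v in range(180,206,2):
    print(v,[(u,*(W[v,u]*1000).round().astype(int),'g' if sp[v,u]<35 else 'w') for u in range(168,200,3)])
im=get_image("wrist"); W,ok=world(im)
for p in((265,295),(270,320),(347,295),(350,320),(320,307),(300,280),(345,275),(300,240),(270,385)): print(p,W[p[1],p[0]].round(3))
m=ok&(W[...,2]<.015)&(W[...,2]>.006)&(abs(W[...,0]-.56)<.05)&(abs(W[...,1]+.284)<.04);print(cv2.minEnclosingCircle(W[m][:,:2].astype(np.float32)))
E
```

```text
180 [(168, np.int64(576), np.int64(-296), np.int64(132), 'g'), (171, np.int64(570), np.int64(-297), np.int64(125), 'g'), (174, np.int64(564), np.int64(-297), np.int64(119), 'g'), (177, np.int64(558), np.int64(-299), np.int64(112), 'g'), (180, np.int64(499), np.int64(-378), np.int64(-1), 'w'), (183, np.int64(497), np.int64(-372), np.int64(1), 'w'), (186, np.int64(564), np.int64(-267), np.int64(139), 'g'), (189, np.int64(563), np.int64(-260), np.int64(143), 'g'), (192, np.int64(558), np.int64(-259), np.int64(137), 'g'), (195, np.int64(559), np.int64(-250), np.int64(144), 'g'), (198, np.int64(557), np.int64(-246), np.int64(145), 'g')]
182 [(168, np.int64(576), np.int64(-298), np.int64(126), 'g'), (171, np.int64(574), np.int64(-292), np.int64(128), 'g'), (174, np.int64(566), np.int64(-296), np.int64(117), 'g'), (177, np.int64(558), np.int64(-301), np.int64(106), 'g'), (180, np.int64(504), np.int64(-373), np.int64(3), 'w'), (183, np.int64(499), np.int64(-371), np.int64(-2), 'w'), (186, np.int64(565), np.int64(-267), np.int64(134), 'g'), (189, np.int64(564), np.int64(-260), np.int64(138), 
[... 6826 characters left out ...]
64(572), np.int64(-286), np.int64(71), 'w'), (186, np.int64(570), np.int64(-281), np.int64(73), 'w'), (189, np.int64(566), np.int64(-278), np.int64(70), 'w'), (192, np.int64(563), np.int64(-275), np.int64(69), 'w'), (195, np.int64(558), np.int64(-274), np.int64(64), 'w'), (198, np.int64(548), np.int64(-280), np.int64(48), 'w')]
(265, 295) [ 0.562 -0.267  0.097]
(270, 320) [ 0.564 -0.271  0.118]
(347, 295) [ 0.573 -0.297  0.098]
(350, 320) [ 0.573 -0.296  0.119]
(320, 307) [ 0.564 -0.289  0.097]
(300, 280) [ 0.57  -0.279  0.091]
(345, 275) [ 0.577 -0.296  0.089]
(300, 240) [ 0.569 -0.278  0.03 ]
(270, 385) [ 0.545 -0.277  0.126]
((0.5568079352378845, -0.2833857536315918), 0.02614051289856434)
```

```bash
python3 - <<'E'
from h import *
print(arm.nose_length,[a for a in dir(arm) if a[0]!='_'])
s=read_state(); print(s["joint_pos"],s["position"])
for n in("scene","top","wrist"):
    im=get_image(n); W,ok=world(im); g=im["img"].astype(int); sp=g.max(2)-g.min(2)
    m=ok&(sp<25)&(abs(W[...,0]-.56)<.06)&(abs(W[...,1]+.284)<.06)&(W[...,2]>.03)
    P=W[m]; print(n,len(P),np.percentile(P[:,2],[0,1,2,5,10]) if len(P) else 0)
    Q=P[P[:,2]<.11]
    for sgn in(-1,1):
        R=Q[(Q[:,1]+.283)*sgn>0]; print(len(R),R.min(0) if len(R) else 0,R.max(0) if len(R) else 0)
E
```

```text
0.025 ['IKError', 'hand_in', 'nose_length']
[-4.72838276e-01  3.45976543e-01 -7.31386985e-02  1.14329360e+00
 -1.91175387e-03  2.34027534e+00] [ 0.5594075  -0.28681972  0.07725561]
scene 9719 [0.09055468 0.10723444 0.11692561 0.14178736 0.16649179]
63 [ 0.55598759 -0.30539751  0.09627501] [ 0.57574921 -0.29348817  0.10995141]
65 [ 0.54592149 -0.27264713  0.09055468] [ 0.56565551 -0.2598057   0.10993889]
top 4713 [0.1004655  0.15296763 0.17783482 0.1900525  0.22634099]
0 0 0
8 [ 0.54470909 -0.27369258  0.1004655 ] [ 0.56341593 -0.26694585  0.10881691]
wrist 61913 [0.09342653 0.10353069 0.10963425 0.1258149  0.13758928]
647 [ 0.55474682 -0.30871988  0.09363166] [ 0.57437021 -0.29418609  0.10999486]
636 [ 0.54471698 -0.27901594  0.09342653] [ 0.56493318 -0.26126458  0.10997421]
```

```bash
python3 -m inch '[{"grip":0.085,"dp":[0,0,0],"dr":[0,0,0]},{"grip":0.085,"dp":[0,0,0],"dr":[0,0,0]},{"grip":0.085,"dp":[0,0,0],"dr":[0,0,0]},{"grip":0.085,"dp":[0,0,0],"dr":[0,0,0]},{"grip":0.085,"dp":[0,0,0],"dr":[0,0,0]}]'
cat > f.py <<'E'
from h import *
s=read_state(); p=s["position"]; print(p,s["force"])
a=2*np.arctan2(s["ee_rot"][1],s["ee_rot"][0]); tx=np.array([np.cos(a),np.sin(a)]); ty=np.array([np.sin(a),-np.cos(a)])
for n in("scene","wrist"):
    im=get_image(n); W,ok=world(im); g=im["img"].astype(int); sp=g.max(2)-g.min(2)
    d=W[...,:2]-p[:2]; m=ok&(sp<25)&(np.hypot(d[...,0],d[...,1])<.1)&(W[...,2]>.03)&(W[...,2]<p[2]+.03)
    P=W[m]; D=d[m]
    for sg in(-1,1):
        k=(D@ty)*sg>0
        if k.sum()>5: print(n,sg,k.sum(),"z",np.percentile(P[k,2],[0,2,10]).round(4),"tx",np.percentile(D[k]@tx,[2,98]).round(4),"ty",np.percentile(D[k]@ty,[2,98]).round(4))
    m=ok&(W[...,2]>.087)&(W[...,2]<.11)&(sp>40)&(abs(W[...,0]-.558)<.04)&(abs(W[...,1]+.284)<.04)
    if m.sum(): print("hat",cv2.minEnclosingCircle(W[m][:,:2].astype(np.float32)))
E
python3 f.py
```

```text
time_s: 3.1
position: [0.5569, -0.2846, 0.0723]
ee_rot: [0.987, 0.164, -0.0, -0.0]
force: [0.1, 0.2, 0.6]
grip_width: 0.0848
gripper_force: 0.0
[ 0.55687756 -0.28461219  0.07232521] [0.11303393 0.19037805 0.59157471]
scene -1 6 z [0.097  0.0971 0.0975] tx [0.0045 0.0107] ty [-0.049  -0.0471]
scene 1 14 z [0.0959 0.0963 0.0974] tx [-0.0055  0.0095] ty [0.0416 0.0455]
hat ((0.5665268898010254, -0.2931138277053833), 0.034003764390945435)
wrist -1 82 z [0.0978 0.098  0.0989] tx [-0.0111  0.0098] ty [-0.0485 -0.0424]
wrist 1 160 z [0.0975 0.0979 0.099 ] tx [-0.0107  0.0096] ty [0.042  0.0479]
hat ((0.5552831888198853, -0.2847581207752228), 0.04375624656677246)
```

```bash
python3 -m inch '[{"grip":0.085,"dp":[0,0.0005,-0.02],"dr":[0,0,0]},{"grip":0.085,"dp":[0,0.0005,-0.037],"dr":[0,0,0]},{"grip":0.085,"dp":[0,0.0005,-0.037],"dr":[0,0,0]}]'; python3 f.py
```

```text
time_s: 3.5
position: [0.5554, -0.2834, 0.0331]
ee_rot: [0.987, 0.164, -0.002, -0.001]
force: [-0.5, -0.5, -0.7]
grip_width: 0.0849
gripper_force: 0.0
[ 0.55540762 -0.2834059   0.0330558 ] [-0.4919272  -0.53917028 -0.68446207]
scene 1 13 z [0.0568 0.0572 0.0586] tx [-0.0063  0.0085] ty [0.0418 0.0437]
hat ((0.5500067472457886, -0.27165594696998596), 0.030192870646715164)
wrist -1 42 z [0.0598 0.06   0.0608] tx [-0.0108  0.0026] ty [-0.0426 -0.0419]
wrist 1 79 z [0.0603 0.0603 0.0611] tx [-0.0097  0.0087] ty [0.0426 0.0435]
hat ((0.5565075874328613, -0.2821662127971649), 0.018781021237373352)
```

Open tips are now at about 0.059, so they should close to about 0.047. Close on the figure.

```bash
python3 -m inch '[{"grip":0.02,"dp":[0,0,0],"dr":[0,0,0]},{"grip":0.02,"dp":[0,0,0],"dr":[0,0,0]},{"grip":0.02,"dp":[0,0,0],"dr":[0,0,0]},{"grip":0.02,"dp":[0,0,0],"dr":[0,0,0]},{"grip":0.02,"dp":[0,0,0],"dr":[0,0,0]}]' 80; python3 f.py
```

```text
time_s: 4.1
position: [0.5574, -0.2845, 0.0363]
ee_rot: [0.987, 0.164, 0.0, 0.0]
force: [-0.3, 0.8, 3.4]
grip_width: 0.0287
gripper_force: 79.3
[ 0.55743145 -0.28454188  0.0363207 ] [-0.34749557  0.82147628  3.4020752 ]
scene -1 43 z [0.0487 0.0502 0.0535] tx [-0.0032  0.0115] ty [-0.0287 -0.0167]
scene 1 29 z [0.0521 0.0524 0.0536] tx [0.0057 0.012 ] ty [0.0136 0.026 ]
hat ((0.5613633394241333, -0.2888638973236084), 0.04036576673388481)
wrist -1 379 z [0.0528 0.0538 0.0559] tx [0.005 0.01 ] ty [-0.0274 -0.0147]
wrist 1 498 z [0.0519 0.0535 0.0554] tx [0.0018 0.01  ] ty [0.014  0.0271]
hat ((0.5553362369537354, -0.28656792640686035), 0.03749057278037071)
```

```bash
python3 -m inch '[{"grip":0.02,"dp":[0,0,0.02],"dr":[0,0,0]},{"grip":0.02,"dp":[0,0,0.055],"dr":[0,0,0]},{"grip":0.02,"dp":[0,0,0.1],"dr":[0,0,0]},{"grip":0.02,"dp":[0,0,0.14],"dr":[0,0,0]},{"grip":0.02,"dp":[0.0,0.0,0.15],"dr":[0,0,0]}]'
python3 -m inch '[{"grip":0.02,"dp":[0.003,0.04,0],"dr":[0,0,0]},{"grip":0.02,"dp":[0.006,0.08,0],"dr":[0,0,0]},{"grip":0.02,"dp":[0.009,0.12,0],"dr":[0,0,0]},{"grip":0.02,"dp":[0.012,0.16,0],"dr":[0,0,0]},{"grip":0.02,"dp":[0.015,0.2,0],"dr":[0,0,0]}]'
python3 -m inch '[{"grip":0.02,"dp":[0.003,0.04,0],"dr":[0,0,0]},{"grip":0.02,"dp":[0.006,0.08,0],"dr":[0,0,0]},{"grip":0.02,"dp":[0.009,0.12,0],"dr":[0,0,0]},{"grip":0.02,"dp":[0.012,0.16,0],"dr":[0,0,0]},{"grip":0.02,"dp":[0.015,0.2,0],"dr":[0,0,0]}]'
python3 -m inch '[{"grip":0.02,"dp":[0.003,0.04,0],"dr":[0,0,0]},{"grip":0.02,"dp":[0.006,0.08,0],"dr":[0,0,0]},{"grip":0.02,"dp":[0.0055,0.108,0],"dr":[0,0,0]},{"grip":0.02,"dp":[0.0055,0.108,0],"dr":[0,0,0]},{"grip":0.02,"dp":[0.0055,0.108,0],"dr":[0,0,0]}]'
```

```text
time_s: 4.7
position: [0.5585, -0.285, 0.1907]
ee_rot: [0.987, 0.164, 0.003, 0.002]
force: [1.1, -0.9, -1.3]
grip_width: 0.0289
gripper_force: 80.3
time_s: 5.2
position: [0.5714, -0.0827, 0.1845]
ee_rot: [0.987, 0.164, -0.001, -0.0]
force: [0.4, -0.6, -0.5]
grip_width: 0.0286
gripper_force: 80.3
time_s: 5.7
position: [0.5864, 0.1173, 0.1845]
ee_rot: [0.987, 0.164, -0.001, 0.0]
force: [0.8, 0.6, -1.8]
grip_width: 0.0291
gripper_force: 80.3
time_s: 6.2
position: [0.5952, 0.215, 0.1847]
ee_rot: [0.985, 0.172, -0.001, -0.003]
force: [-0.6, 0.5, -1.6]
grip_width: 0.0291
gripper_force: 80.5
```

```bash
python3 -m inch '[{"grip":0.02,"dp":[0,0,0],"dr":[0,0,0]},{"grip":0.02,"dp":[0,0,0],"dr":[0,0,0]}]'; cat > g.py <<'E'
from h import *
import sys
s=read_state(); p=s["position"]; print(p.round(4) if hasattr(p,'round') else p,s["force"])
tag=sys.argv[1]
for n in("top","scene","wrist"):
    im=get_image(n); save(im,f"pics/{n}{tag}.png"); W,ok=world(im); X,Y,Z=W[...,0],W[...,1],W[...,2]
    g=im["img"].astype(int); sp=g.max(2)-g.min(2)
    a=(abs(X-.594)<.07)&(abs(Y-.223)<.07)&ok
    P=W[a&(Z>.084)&(Z<.095)&(sp>25)]
    if len(P)>20: print(n,"hold",len(P),cv2.minAreaRect(P[:,:2].astype(np.float32)),P.min(0),P.max(0))
    f=p[2]-.036
    P=W[a&(Z>f+.004)&(Z<f+.014)&(sp>25)]
    if len(P)>20: print(n,"foot",len(P),cv2.minEnclosingCircle(P[:,:2].astype(np.float32)),np.median(P[:,2]))
E
python3 g.py 3
```

```text
time_s: 6.4
position: [0.5956, 0.214, 0.1858]
ee_rot: [0.985, 0.171, -0.001, -0.003]
force: [-0.1, -0.7, -2.1]
grip_width: 0.0291
gripper_force: 80.5
[0.5956 0.214  0.1858] [-0.06010318 -0.67561591 -2.13425365]
top hold 743 ((0.5938342809677124, 0.2226465493440628), (0.08848991990089417, 0.08839260041713715), 85.2518539428711) [0.54712225 0.17598739 0.08400051] [0.63562031 0.26914482 0.09268618]
top foot 381 ((0.5965124368667603, 0.21516749262809753), 0.025847267359495163) 0.15973933408048327
scene hold 1266 ((0.5922524929046631, 0.22390402853488922), (0.08826714754104614, 0.08939562737941742), 85.70043182373047) [0.54664411 0.17742954 0.0840089 ] [0.6396137  0.27074993 0.09238715]
scene foot 735 ((0.5967552661895752, 0.21709316968917847), 0.02643142268061638) 0.15957205262576107
wrist hold 4381 ((0.5908810496330261, 0.2235989272594452), (0.08826836943626404, 0.08849198371171951), 85.43807983398438) [0.54799119 0.17681016 0.08400077] [0.63788994 0.27059569 0.0923507 ]
wrist foot 3809 ((0.5947375893592834, 0.2167588770389557), 0.02609856426715851) 0.1605336781368174
```

View pics/wrist3.png

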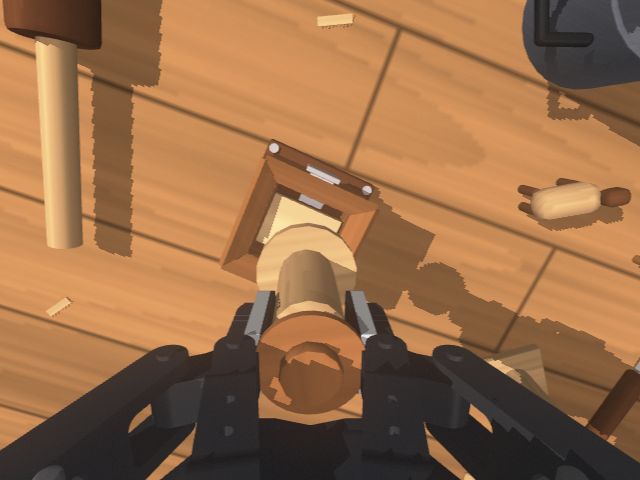

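View pics/scene3.png

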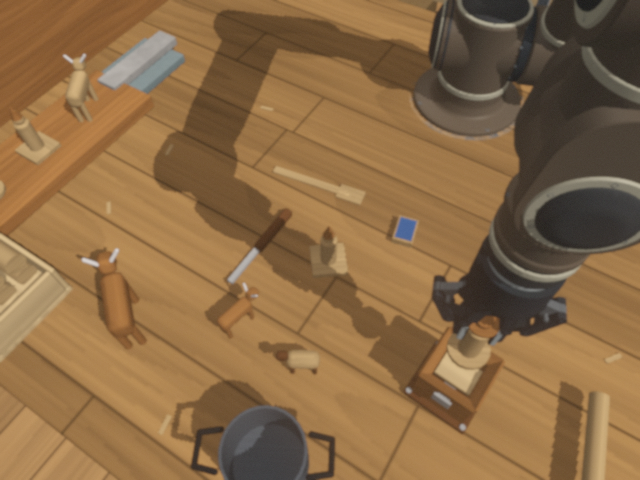

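```bash
python3 - <<'E'
from h import *
a=np.radians(-4.5); e=np.array([np.cos(a),np.sin(a)]); f=np.array([-np.sin(a),np.cos(a)])
for n in("top","scene","wrist"):
    im=get_image(n) if n=="wrist" else dict(np.load(n+"0.npz")); W,ok=world(im); d=W[...,:2]-[.593,.2235]; E=d@e; F=d@f; Z=W[...,2]
    g=im["img"].astype(int); sp=g.max(2)-g.min(2)
    a=ok&(np.hypot(E,F)<.07)&(sp>25)
    for lo,hi in((.05,.06),(.07,.08),(.084,.088),(.088,.094)):
        r=[]
        for A,B in((E,F),(F,E)):
            for s in(-1,1):
                k=a&(Z>lo)&(Z<hi)&(abs(B)<.03)&(A*s>.02); v=A[k]*s
                r.append((len(v),*(np.percentile(v,[2,50,98]).round(4) if len(v)>5 else ())))
        print(n,lo,[tuple(map(float,x)) for x in r])
E
```

```text
top 0.05 [(8.0, 0.0206, 0.0249, 0.0464), (22.0, 0.0225, 0.0292, 0.0298), (44.0, 0.0215, 0.0412, 0.0418), (18.0, 0.0212, 0.0275, 0.0285)]
top 0.07 [(64.0, 0.0216, 0.0288, 0.0434), (92.0, 0.0216, 0.0299, 0.0337), (77.0, 0.0207, 0.0289, 0.0413), (129.0, 0.0204, 0.0281, 0.0314)]
top 0.084 [(103.0, 0.0331, 0.0367, 0.0431), (130.0, 0.0335, 0.038, 0.0448), (108.0, 0.0345, 0.0385, 0.0445), (126.0, 0.0313, 0.0361, 0.0436)]
top 0.088 [(96.0, 0.0359, 0.04, 0.0428), (83.0, 0.0375, 0.0407, 0.0441), (88.0, 0.0381, 0.0414, 0.0446), (100.0, 0.0357, 0.0391, 0.0421)]
scene 0.05 [(84.0, 0.0258, 0.029, 0.03), (65.0, 0.039, 0.04, 0.0471), (20.0, 0.0203, 0.0258, 0.0282), (36.0, 0.0208, 0.0282, 0.029)]
scene 0.07 [(216.0, 0.0231, 0.0294, 0.0328), (141.0, 0.0213, 0.0395, 0.0408), (115.0, 0.0205, 0.0288, 0.0318), (137.0, 0.0208, 0.0293, 0.0323)]
scene 0.084 [(208.0, 0.0339, 0.0379, 0.0442), (180.0, 0.0341, 0.0397, 0.0435), (184.0, 0.0333, 0.0375, 0.0436), (200.0, 0.0344, 0.0382, 0.0443)]
scene 0.088 [(104.0, 0.0372, 0.0403, 0.0429), (111.0, 0.0377, 0.0405, 0.0435), (100.0, 0.0372, 0.0402, 0.0431), (116.0, 0.0374, 0.0406, 0.0436)]
wrist 0.05 [(52.0, 0.0249, 0.0306, 0.0311), (38.0, 0.0203, 0.0384, 0.0454), (28.0, 0.0284, 0.0286, 0.0288), (24.0, 0.0284, 0.0285, 0.0285)]
wrist 0.07 [(128.0, 0.0205, 0.0305, 0.0325), (208.0, 0.0208, 0.0269, 0.0283), (152.0, 0.0202, 0.0286, 0.0308), (360.0, 0.0203, 0.0285, 0.0306)]
wrist 0.084 [(145.0, 0.0354, 0.0385, 0.046), (627.0, 0.0317, 0.0348, 0.0419), (272.0, 0.0337, 0.0367, 0.0441), (637.0, 0.0333, 0.0364, 0.0439)]
wrist 0.088 [(142.0, 0.0391, 0.0418, 0.0449), (642.0, 0.0356, 0.0387, 0.0412), (263.0, 0.0374, 0.0402, 0.0431), (634.0, 0.0374, 0.0403, 0.0433)]
```

```bash
python3 -m inch '[{"grip":0.02,"dp":[-0.0037,0.007,0],"dr":[0,0,0]},{"grip":0.02,"dp":[-0.0037,0.007,-0.025],"dr":[0,0,0]},{"grip":0.02,"dp":[-0.0037,0.007,-0.045],"dr":[0,0,0]},{"grip":0.02,"dp":[-0.0037,0.007,-0.045],"dr":[0,0,0]},{"grip":0.02,"dp":[-0.0037,0.007,-0.045],"dr":[0,0,0]}]'; python3 g.py 4
```

```text
time_s: 7.1
position: [0.5927, 0.2194, 0.1409]
ee_rot: [0.985, 0.175, -0.001, -0.005]
force: [0.2, 0.9, -0.5]
grip_width: 0.0288
gripper_force: 80.5
[0.5927 0.2194 0.1409] [ 0.21760261  0.85142375 -0.53984443]
top hold 646 ((0.5932896733283997, 0.22256195545196533), (0.08872170001268387, 0.0871640145778656), 85.33686828613281) [0.54719278 0.1761527  0.08400687] [0.63354946 0.26909043 0.09357992]
top foot 333 ((0.5929170846939087, 0.22005636990070343), 0.025750691071152687) 0.11498736306098332
scene hold 1157 ((0.592710018157959, 0.22393125295639038), (0.0881933718919754, 0.08926843851804733), 85.43734741210938) [0.55074853 0.17743944 0.08401483] [0.63932241 0.27073005 0.09204972]
scene foot 639 ((0.5940946936607361, 0.22235719859600067), 0.026094479486346245) 0.11527784867032141
wrist hold 6415 ((0.5909591317176819, 0.22338758409023285), (0.08855459839105606, 0.08846905827522278), 85.48277282714844) [0.54907825 0.17641184 0.0840015 ] [0.63811549 0.27066182 0.09231622]
wrist foot 3771 ((0.592523455619812, 0.22204002737998962), 0.02602694369852543) 0.11672499077690597
```

```bash
python3 -m inch '[{"grip":0.02,"dp":[0,0,0],"dr":[0,0,0.06]},{"grip":0.02,"dp":[0,0,0],"dr":[0,0,0.12]},{"grip":0.02,"dp":[0,0,0],"dr":[0,0,0.12]},{"grip":0.02,"dp":[0,0,0],"dr":[0,0,0.12]}]'; python3 g.py 5; python3 -c "
from h import *;print(read_state()['joint_pos'])"
```

```text
time_s: 7.65
position: [0.5934, 0.2194, 0.1415]
ee_rot: [0.973, 0.232, -0.001, -0.005]
force: [-0.0, -0.2, -1.4]
grip_width: 0.0287
gripper_force: 80.5
[0.5934 0.2194 0.1415] [-0.00541374 -0.15177603 -1.36869726]
top hold 670 ((0.593677282333374, 0.2227940857410431), (0.08899994939565659, 0.0880129262804985), 85.48212432861328) [0.54718835 0.17599112 0.08401095] [0.63531102 0.26920399 0.0936394 ]
top foot 337 ((0.594011664390564, 0.2206060290336609), 0.025869177654385567) 0.11551712506340255
scene hold 1135 ((0.5925571918487549, 0.22391965985298157), (0.088269904255867, 0.08859635889530182), 85.77342987060547) [0.55108175 0.17743855 0.08400896] [0.63963663 0.27071251 0.09182604]
scene foot 636 ((0.594149649143219, 0.222071573138237), 0.025929491966962814) 0.11489680013258959
wrist hold 6585 ((0.5908293128013611, 0.22326289117336273), (0.08878467231988907, 0.08858337253332138), 85.48016357421875) [0.54824286 0.17630717 0.08400259] [0.63796345 0.2706228  0.09242561]
wrist foot 3802 ((0.5920563340187073, 0.221856951713562), 0.02606426179409027) 0.11578807354795882
[0.34967169 0.33959563 0.05925173 1.29122441 0.00944709 3.02139095]
```

```bash
python3 -m inch '[{"grip":0.02,"dp":[-0.001,0.002,0],"dr":[-0.009,-0.004,0]},{"grip":0.02,"dp":[-0.001,0.002,-0.01],"dr":[-0.009,-0.004,0]},{"grip":0.02,"dp":[-0.001,0.002,-0.02],"dr":[-0.009,-0.004,0]},{"grip":0.02,"dp":[-0.001,0.002,-0.03],"dr":[-0.009,-0.004,0]},{"grip":0.02,"dp":[-0.001,0.002,-0.03],"dr":[-0.009,-0.004,0]}]' 110; python3 g.py 6
```

```text
time_s: 8.3
position: [0.5907, 0.2208, 0.1081]
ee_rot: [0.972, 0.233, -0.002, 0.0]
force: [-0.8, -0.1, -0.9]
grip_width: 0.0278
gripper_force: 108.8
[0.5907 0.2208 0.1081] [-0.76365776 -0.07250027 -0.93944322]
top hold 654 ((0.5932106375694275, 0.2227381318807602), (0.08860049396753311, 0.08707207441329956), 85.384521484375) [0.54721123 0.17611256 0.08400287] [0.63355963 0.26917332 0.09489335]
top foot 732 ((0.589230477809906, 0.21950754523277283), 0.05588274076581001) 0.08234640897649595
scene hold 1216 ((0.5930002927780151, 0.22393102943897247), (0.08825301378965378, 0.08787740021944046), 85.56892395019531) [0.54994925 0.17743884 0.08400172] [0.63937291 0.2706503  0.0947472 ]
scene foot 1418 ((0.5933893918991089, 0.22451262176036835), 0.05880001559853554) 0.08261101198830195
wrist hold 11246 ((0.590839147567749, 0.22343283891677856), (0.08835741132497787, 0.08857280015945435), 85.41328430175781) [0.54854089 0.17644316 0.08400021] [0.63800886 0.27066177 0.09497281]
wrist foot 8865 ((0.5967428684234619, 0.2246788889169693), 0.05706869810819626) 0.08389788466884951
```

No contact force yet and the foot is in the flare; push down in steps.

```bash
python3 -m inch '[{"grip":0.02,"dp":[0,0,-0.006],"dr":[0,0,0]},{"grip":0.02,"dp":[0,0,-0.012],"dr":[0,0,0]},{"grip":0.02,"dp":[0,0,-0.016],"dr":[0,0,0]},{"grip":0.02,"dp":[0,0,-0.016],"dr":[0,0,0]}]'
```

```text
time_s: 8.85
position: [0.5928, 0.2217, 0.0958]
ee_rot: [0.972, 0.233, 0.001, -0.0]
force: [-0.8, 0.8, 8.3]
grip_width: 0.0277
gripper_force: 107.7
```

```bash
python3 -m inch '[{"grip":0.02,"dp":[0,0,-0.005],"dr":[0,0,0]},{"grip":0.02,"dp":[0,0,-0.01],"dr":[0,0,0]},{"grip":0.02,"dp":[0,0,-0.014],"dr":[0,0,0]},{"grip":0.02,"dp":[0,0,-0.014],"dr":[0,0,0]}]'; python3 - <<'E'
from h import *
print(read_state()["position"],read_state()["force"])
for n in("top","scene","wrist"):
    im=get_image(n); W,ok=world(im); X,Y,Z=W[...,0],W[...,1],W[...,2]; g=im["img"].astype(int); sp=g.max(2)-g.min(2)
    m=ok&(np.hypot(X-.592,Y-.2235)<.022)&(sp>25)&(Z>.1)
    print(n,m.sum(),"hat top",np.percentile(Z[m],[50,75,90,97]).round(4))
E
```

```text
time_s: 9.25
position: [0.5931, 0.2218, 0.0825]
ee_rot: [0.972, 0.233, 0.002, -0.0]
force: [-1.9, 0.6, 10.8]
grip_width: 0.0278
gripper_force: 107.5
[0.59308296 0.22182987 0.08245727] [-1.8988125   0.62122188 10.76458577]
top 87 hat top [0.1332 0.1354 0.1366 0.1373]
scene 423 hat top [0.1349 0.1369 0.1424 0.582 ]
wrist 10741 hat top [0.1362 0.1416 0.1427 0.1432]
```

```bash
python3 -m inch '[{"grip":0.02,"dp":[0,0,-0.0025],"dr":[0,0,0]},{"grip":0.02,"dp":[0,0,-0.0025],"dr":[0,0,0]},{"grip":0.02,"dp":[0,0,-0.0025],"dr":[0,0,0]}]'
```

```text
time_s: 9.7
position: [0.5932, 0.2219, 0.0807]
ee_rot: [0.972, 0.233, 0.002, -0.0]
force: [-2.9, -0.1, 12.2]
grip_width: 0.0277
gripper_force: 107.6
```

```bash
python3 -m inch '[{"grip":0.02,"dp":[0,0,0.003],"dr":[0,0,0]},{"grip":0.02,"dp":[0,0,0.005],"dr":[0,0,0]},{"grip":0.02,"dp":[0,0,0.005],"dr":[0,0,0]}]'
```

```text
time_s: 10.0
position: [0.5928, 0.2218, 0.0847]
ee_rot: [0.972, 0.233, 0.001, -0.0]
force: [-1.6, -0.1, 9.8]
grip_width: 0.0276
gripper_force: 108.0
```

```bash
python3 -m inch '[{"grip":0.02,"dp":[0,0,0.002],"dr":[0,0,0]},{"grip":0.02,"dp":[0,0,0.002],"dr":[0,0,0]}]';python3 -m inch '[{"grip":0.02,"dp":[0,0,0.002],"dr":[0,0,0]},{"grip":0.02,"dp":[0,0,0.002],"dr":[0,0,0]}]'; python3 - <<'E'
from h import *
for n in("scene","wrist"):
    im=get_image(n); save(im,f"pics/{n}7.png"); W,ok=world(im); X,Y,Z=W[...,0],W[...,1],W[...,2]; g=im["img"].astype(int); sp=g.max(2)-g.min(2)
    m=ok&(np.hypot(X-.592,Y-.2235)<.022)&(sp>25)&(Z>.1)&(Z<.16)
    print(n,m.sum(),"hat top",np.percentile(Z[m],[50,75,90,97]).round(4))
    m=ok&(np.hypot(X-.592,Y-.2235)<.026)&(Z>.03)&(Z<.075); print("foot/cavity z",m.sum(),np.percentile(Z[m],[5,25,50,75,95]).round(4) if m.sum() else 0)
E
```

```text
time_s: 10.2
position: [0.5922, 0.2216, 0.0851]
ee_rot: [0.972, 0.233, 0.0, 0.0]
force: [0.7, 2.0, 2.0]
grip_width: 0.0277
gripper_force: 108.7
time_s: 10.4
position: [0.5917, 0.2213, 0.0852]
ee_rot: [0.972, 0.233, -0.001, 0.0]
force: [3.2, 3.7, -9.1]
grip_width: 0.0272
gripper_force: 110.7
scene 419 hat top [0.1371 0.1389 0.1435 0.1448]
foot/cavity z 510 [0.0565 0.0581 0.0591 0.0604 0.0709]
wrist 10807 hat top [0.1383 0.1434 0.1448 0.1453]
foot/cavity z 4183 [0.0572 0.0593 0.06   0.0607 0.0692]
```

View pics/wrist7.png

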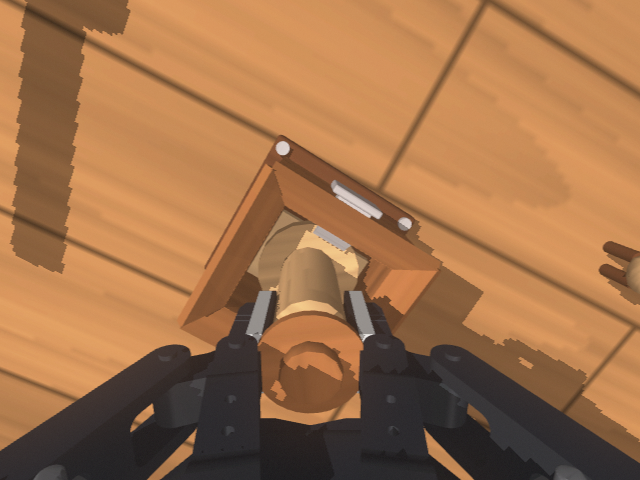

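```bash
python3 -m inch '[{"grip":0.028,"dp":[0,0,-0.002],"dr":[0,0,0]},{"grip":0.06,"dp":[0,0,-0.002],"dr":[0,0,0]},{"grip":0.06,"dp":[0,0,-0.002],"dr":[0,0,0]},{"grip":0.06,"dp":[0,0,-0.002],"dr":[0,0,0]},{"grip":0.06,"dp":[0,0,-0.002],"dr":[0,0,0]}]' 20
```

```text
time_s: 11.0
position: [0.5919, 0.2212, 0.0858]
ee_rot: [0.972, 0.233, -0.0, 0.0]
force: [0.1, 0.7, 0.0]
grip_width: 0.0596
gripper_force: 0.0
```

```bash
python3 -m inch '[{"grip":0.08,"dp":[0,0,0.01],"dr":[0,0,0]},{"grip":0.08,"dp":[0,0,0.04],"dr":[0,0,0]},{"grip":0.08,"dp":[0,0,0.08],"dr":[0,0,0]},{"grip":0.08,"dp":[0,0,0.12],"dr":[0,0,0]},{"grip":0.08,"dp":[0,0,0.12],"dr":[0,0,0]}]'; python3 - <<'E'
from h import *
im=get_image("scene"); cv2.imwrite("pics/s8.png",cv2.resize(im["img"][200:450,300:540,::-1],None,fx=2.4,fy=2.4))
im=get_image("wrist"); W,ok=world(im); X,Y,Z=W[...,0],W[...,1],W[...,2]; g=im["img"].astype(int); sp=g.max(2)-g.min(2)
m=ok&(np.hypot(X-.592,Y-.2235)<.022)&(sp>25)&(Z>.1)&(Z<.16); print(np.percentile(Z[m],[50,90,97]))
E
```

```text
time_s: 11.5
position: [0.5942, 0.2224, 0.2134]
ee_rot: [0.972, 0.233, 0.005, -0.001]
force: [0.0, -0.1, 0.2]
grip_width: 0.08
gripper_force: 0.0
[0.13848198 0.1447827  0.14538983]
```

View pics/s8.png

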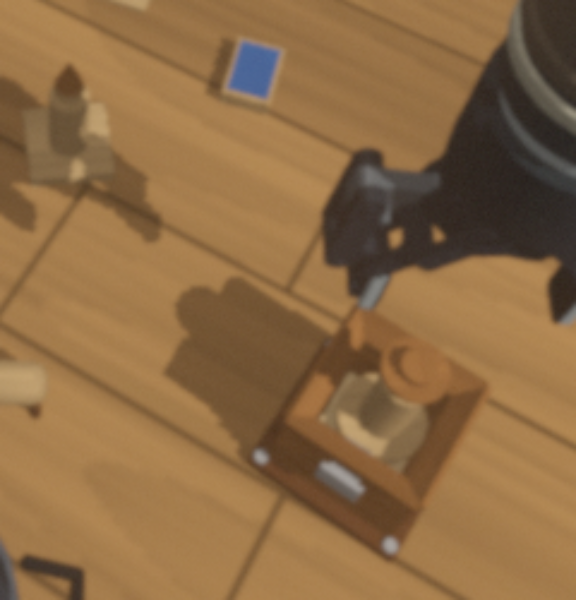

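The picture shows the shepherd upright and held down in the holder, hat at about (415,375). The gripper is clear of it, and the king still stands at about (68,130).

```bash
python3 -c "
from bench import arm; print(arm.hand_in())"
```

```text
the job is handed in; nothing more can be done
None
```

The shepherd is latched upright under both catches in the spring holder, the gripper is clear, the king was not touched, and I handed the job in at about 11.5 s; my first grasp closed on its hat, so I opened and regripped lower.

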